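# Find the stamped oven dish and push it to the dispatch line

## Task

Two clay oven dishes look alike from above, but only one has the workshop's round stamp underneath. Check both, the one on the robot's left (+y) first: with the fingertips raise its far side until the dish stands steeply on its near bottom edge (about 60 degrees), so that the whole underside shows to the front, hold it so for a moment, let it down gently again, and do the same with the other. Then push the stamped dish across the table to the blue dispatch line, so that its far wall stands on the line, square to it, and take the hand away; nothing is to be picked up, and the other dish and everything else on the table stay where they are.

Things in the scene. Friction and masses are not known exactly. Their poses are not given: they have to be found in the camera images.
- dish_stamped: brown clay oven dish, 130 mm (x) by 150 mm (y) and 58 mm high, open on top, walls 7 mm, 0.58 to 0.82 kg, with an upswept lug below the rim at its far (+x) and near (-x) ends. Its stamp, a white disc of 76 mm with a blue ring, is near the middle of its underside, hidden until tipped. Origin: centre of the underside, on the table; z up, x to its far end.
- dish_plain: the other dish, the same in size, lugs, axes and look from above, but its underside is bare. Either dish, raised by its far side, turns about the bottom edge of its near wall (65 mm on the -x side of the origin); it topples towards the robot only beyond about 70 degrees. Friction on the table 0.7 to 1.
- dish_stamped_lug (a point): middle of the lower outer edge of the stamped dish's far lug, 93 mm from the origin along its x and 47 mm above its foot. The lug is 80 mm wide and 10 mm thick and sweeps up and outwards from the wall at 20 degrees: its underside leaves the wall 37 mm above the table, with free space below it for a fingertip, and its tip is 57 mm up. The near lug is its mirror image.
- dish_plain_lug (a point): the same point on the plain dish: middle of the lower outer edge of its far lug
- dish_stamped_far (a point): middle of the bottom edge of the stamped dish's far wall, 65 mm from the origin along its x, on the table while the dish stands flat; 113 mm up when it is tipped to 60 degrees
- dish_plain_far (a point): the same point on the plain dish: middle of the bottom edge of its far (+x) wall
- line: the dispatch line, a blue painted line 50 mm wide and 800 mm long on the table beyond the dishes, flush with the table top; origin at its middle, y along the line, x across it away from the robot
- mug: bystander: white mug, 80 mm across and 85 mm high, left of the dishes
- bowl: bystander: pinkish bowl, 124 mm across and 60 mm high, far left
- stone: bystander: dark burnishing stone, 44 mm across and 20 mm high, between the dishes
- cup: bystander: small clay vase, 56 mm across and 64 mm high, standing between the two lanes near the line
- jar: bystander: amber jar, 68 mm across and 85 mm high, right of the dishes
- brush: bystander: brush lying right of the dishes
- rib: bystander: thin wooden potter's rib, 100 x 45 x 8 mm, far right
Mind the look-alikes: they are no part of the job. What is shaped like the dish_plain but purple is not meant. What is shaped like the dish_stamped but orange is not meant.

How it is judged:
By the outcome, as a careful person would: the job done as asked, in the order asked, and still so for the second after the job is handed in, with the robot touching nothing.
It also fails if it takes over 72 s, if anything falls off the work surface, if the arm or the gripper's body presses on something with over 40 N, if the wrist force passes 120 N, or if a joint passes its speed limit or range.

## Robot

A 7-joint arm with a two-finger parallel gripper is mounted at the origin on the work surface. World frame = base frame: x ahead of the robot, y to its left, z up, the work surface at z = 0. Lengths are in m, angles in rad, forces in N, time in s.
With the tool pointing down it reaches from about 0.4 to 0.85 m from the base axis. Payload 4.5 kg.
Tool frame: the origin (TCP) lies on the centre line of the jaws, within the pads' length; the fingertips stand tips_ahead ahead of it and the grasp point (between the pads) lies 6 mm ahead of it (tips_ahead is the distance from the TCP to the fingertips, in m); z points along the fingers, y is the line along which they close (so a half turn about z gives the same grasp; the last joint's range is limited). The gripper opens to 88 mm and grips with 3 to 60 N. Pads are 18 mm wide; open, the fingers measure 123 mm over their backs; the gripper's body (75 mm by 187 mm) begins 45 mm behind the grasp point.
Start: joints at [1.228, 0.689, -0.195, 1.565, 0.157, 0.902, -0.215], TCP at [0.23, -0.581, 0.264] pointing down, gripper open.
Joint ranges: [-3.01, 3.01], [-0.46, 2.08], [-1.47, 1.51], [0.13, 2.56], [-1, 4.14], [0.04, 2.09], [-2.66, 2.66]. Speed limits (rad/s): [2.57, 2.57, 3.14, 3.14, 3.14, 3.14, 3.14].

## Interface

Orientations are given as a 3x3 rotation matrix whose columns are the frame's x, y, z axes.
In Python, from rig import * gives the robot as it stands.
- The arm moves only by the tool move_arm, never from a script. Its argument "series" is text: rows parted by semicolons, each of 5 numbers parted by spaces: the opening, from -1 (shut) to 1 (fully open), then the shift along the tool's x, y, z scaled (see below), then the turn about the tool's z scaled (see below). A call has 1 to 12 rows; each row shifts and turns the commanded pose from where the row before left it, along the tool's axes as they then stand; what a row does not reach is not made up. The controller multiplies each number of a shift by 0.5 m and each number of a turn by 90 degrees. A row lasts 1/12 s, in which the tool goes at most 41.7 mm and 7.16 degrees, less where a joint would pass 70% of its speed; a pose out of reach is approached as far as the arm can. A call with a number of a shift or a turn outside -1 to 1 is refused whole. A call with a gripper value outside its range is refused whole. The fingers move at their own pace and stop on an object; "newtons" is the grip in N (left out, the last holds). Time passes only in rows, so rows that do not move let the fingers close. It gives the time, the measured TCP pose, the force, the opening and the grip force at its end, in the units of the state.
- get_obs(): the state, without advancing time (a new reading comes with each control period).
- read_camera(name): name is "side" or "top" or "wrist"; returns (picture, depth): 480x640x3 uint8, blue, green, red; 480x640 float32, m along the optical axis (not along the pixel's ray), 0 where there is no reading.
- camera_model(name): a dict with "fx", "fy", "cx", "cy" (pixels), "camera_from_world" (4x4, takes a point from world to camera coordinates); the wrist camera has in their place "tool_from_camera" (4x4, takes a point from camera to tool coordinates, whose origin is the TCP and whose axes are the flange's). Camera axes: x right, y down, z forward; pixel columns grow to the right and rows downward; lengths in m; the calibration is good to about 2 mm. The wrist camera is an equidistant fisheye: a pixel r from the principal point sees the ray r / f radians off the axis. A picture is of the moment at which its call begins: read the wrist's pose just before it. camera_model takes no time and is no camera call.
- sign_off(): hands the job in; it is judged then, once.
Trained networks look in the newest picture that a camera, given by its name, has taken for a name from the list of things; names that differ only in an ending like _2 or _b are one class to them, and where a whole thing is asked for, a point or a joint stands for the part that bears it (a point fixed in the world has none). Each returns a list of dicts, best first, with "score" (0 to 1); they miss things now and then, are a little off and sometimes report something else, mostly with a low value. They report only what shows in the picture. A call takes as long as a camera call. They do not tell look-alikes from the thing itself.
- find_in(name, camera): "location" ([column, row] in pixels, amid what is visible of it).
- silhouettes(name, camera): "pixels" (480x640 bool, what is visible of it) and "location" ([column, row] in pixels, amid what is visible of it).
- spot_point(name, camera): "location" ([column, row] in pixels: a listed point, or the origin of a listed thing).
The state is a dict: "time_s": time; "joints": joint angles; "joint_vel": joint speeds; "joint_torque": joint torques, N m; "ee_pos": TCP position; "tcp_rot": TCP orientation; "contact_force": force on the tool from outside, world axes, zero at the start; "ft_torque": the same for the moment, N m; "gripper_width": finger opening in m; "grip_force": force on a finger pad.
Only numpy, scipy, OpenCV 4.12 (cv2) and the standard library are available. Lean on these libraries where they do the work, as an engineer would, in place of code of your own. Each camera call takes 0.05 s, during which the arm holds its last target. There are 200 camera calls.

## Working session

There is one attempt and no reset: what is moved stays moved. The work goes in short steps, Python scripts to look and compute and a tool call to move; the robot and the scene stay as the last step left them, time stands still between calls to the robot, and variables do not carry over. Pictures are saved under pics/ and viewed, at most 10 in all, crops included, and the job is handed in when it is done.

Besides the shell and the picture viewer there is one more tool, called as name(argument=value, ...) on one line, values as JSON. move_arm: Moves the arm, as the interface text tells. Its arguments: {"type":"object","properties":{"series":{"type":"string"},"newtons":{"type":"number"}},"required":["series"]}

```bash
mkdir -p pics; ls
cat > h.py <<'E'
from rig import *
import numpy as np, cv2
def world(cam,uv,z=None,depth=None):
    m=camera_model(cam); T=np.linalg.inv(m["camera_from_world"])
    r=np.array([(uv[0]-m["cx"])/m["fx"],(uv[1]-m["cy"])/m["fy"],1.])
    d=T[:3,:3]@r; o=T[:3,3]
    s=depth if depth is not None else (z-o[2])/d[2]
    return o+s*d
def cloud(cam,depth):
    m=camera_model(cam); T=np.linalg.inv(m["camera_from_world"])
    v,u=np.mgrid[:480,:640]
    c=np.stack([(u-m["cx"])/m["fx"]*depth,(v-m["cy"])/m["fy"]*depth,depth],-1)
    return c@T[:3,:3].T+T[:3,3]
E
python3 - <<'E'
from h import *
np.set_printoptions(precision=4,suppress=True)
o=get_obs();print(o)
for c in("top","side"):
    p,d=read_camera(c);cv2.imwrite(f"pics/{c}0.png",p)
    print(c,np.linalg.inv(camera_model(c)["camera_from_world"]))
    P=cloud(c,d)
    for n in("dish_stamped","dish_plain","line","cup","stone","mug","jar"):
        for s in silhouettes(n,c)[:4]:
            q=P[s["pixels"]&(d>0)]
            if len(q): print(n,round(s["score"],2),s["location"],q.min(0),q.max(0))
E
```

```text
pics
{'time_s': 0.0, 'joints': array([ 1.2278,  0.69  , -0.1945,  1.5664,  0.1573,  0.9025, -0.2151]), 'joint_vel': array([ 0.0009, -0.0012,  0.001 ,  0.0004, -0.0008, -0.0018,  0.0001]), 'joint_torque': array([  0.0005, -52.7552,  -1.2675, -15.3424,  -0.0528,   0.0065,
         0.0001]), 'ee_pos': array([ 0.2297, -0.5806,  0.2629]), 'tcp_rot': array([[ 0.9298,  0.3681, -0.0008],
       [ 0.3681, -0.9298,  0.0017],
       [-0.0001, -0.0018, -1.    ]]), 'contact_force': array([ 0.3899,  0.2498, -0.148 ]), 'ft_torque': array([-0.0408, -0.0472,  0.0476]), 'grip_force': 0.0, 'gripper_width': 0.0880966166464583}
top [[ 0.0022 -0.9827  0.1851  0.2898]
 [-0.9999 -0.0001  0.0115 -0.0055]
 [-0.0113 -0.1852 -0.9826  1.293 ]
 [ 0.      0.      0.      1.    ]]
dish_stamped 0.76 [247.1, 230.9] [ 0.4654  0.0738 -0.0071] [0.6696 0.2518 0.0654]
dish_stamped 0.74 [198.1, 381.5] [ 0.1695  0.1546 -0.003 ] [0.3328 0.3454 0.0646]
dish_stamped 0.37 [313.9, 153.5] [ 0.6982 -0.3854 -0.0086] [0.7776 0.374  0.0617]
dish_plain 0.88 [450.5, 358.7] [ 0.1953 -0.363  -0.0032] [ 0.3946 -0.165   0.0651]
dish_plain 
[... 733 characters left out ...]
0.0614]
dish_stamped 0.76 [253.6, 262.9] [ 0.4623  0.0674 -0.0031] [0.6964 0.2403 0.0605]
dish_plain 0.79 [339.0, 207.5] [ 0.4538 -0.2244 -0.0018] [ 0.6806 -0.056   0.0614]
dish_plain 0.66 [440.3, 232.0] [ 0.1914 -0.43   -0.0049] [ 0.4268 -0.1626  0.0614]
line 0.91 [235.0, 227.9] [ 0.6986 -0.3813 -0.0062] [0.7721 0.3313 0.0367]
cup 0.82 [256.1, 203.9] [ 0.6941 -0.08   -0.0008] [0.7768 0.0205 0.0674]
stone 0.68 [300.3, 237.4] [ 0.5365 -0.0215 -0.0017] [0.5866 0.0174 0.0225]
stone 0.47 [234.6, 228.7] [ 0.6485 -0.3813 -0.0064] [0.7796 0.3488 0.0585]
mug 0.8 [184.3, 326.9] [ 0.3196  0.3151 -0.0031] [0.6133 0.5082 0.2445]
jar 0.59 [417.4, 186.0] [ 0.4144 -0.5373 -0.0042] [ 0.5484 -0.3393  0.088 ]
```

View pics/top0.png

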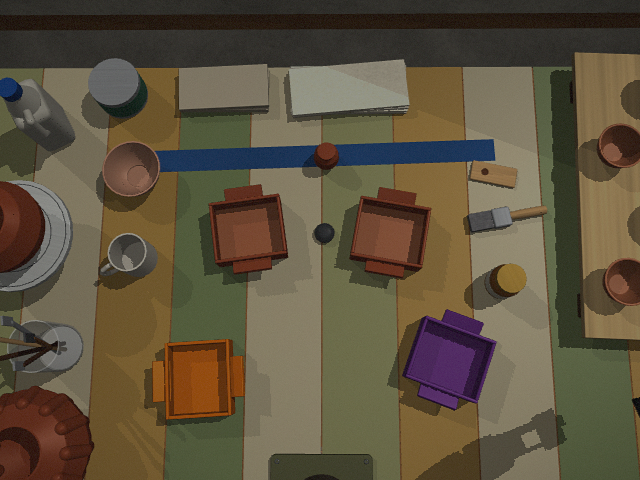

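View pics/side0.png

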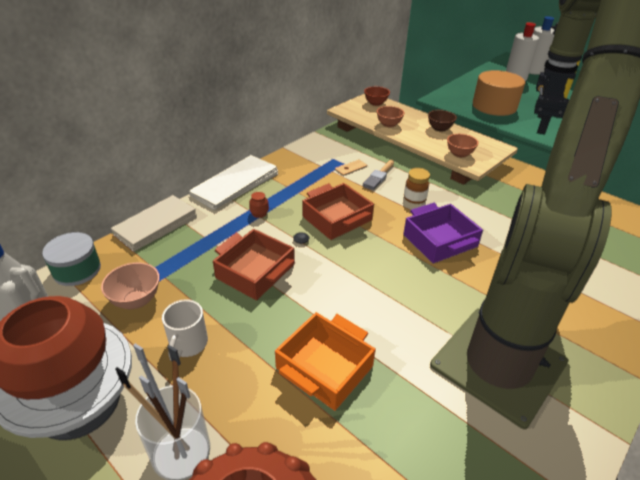

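Run:
```python
from h import *
np.set_printoptions(precision=4,suppress=True)
p,d=read_camera("top");P=cloud("top",d)
for nm,xr,yr in(("L",(.44,.69),(.05,.27)),("R",(.44,.69),(-.25,-.04))):
    # high points: rim + lugs
    m=(P[...,2]>.045)&(P[...,0]>xr[0])&(P[...,0]<xr[1])&(P[...,1]>yr[0])&(P[...,1]<yr[1])&(d>0)
    q=P[m][:,:2].astype(np.float32)
    print(nm,cv2.minAreaRect(q),q.min(0),q.max(0),len(q), np.percentile(P[m][:,2],[5,50,95]))
    for n in("dish_stamped","dish_plain"):pass
for n in("dish_stamped_far","dish_stamped_lug","dish_plain_far","dish_plain_lug","line","dish_stamped","dish_plain"):
    z=.047 if "lug" in n else 0
    for s in spot_point(n,"top")[:3]: print(n,round(s["score"],2),s["location"],world("top",s["location"],z=z))
# line by blue
hsv=cv2.cvtColor(p,cv2.COLOR_BGR2HSV)
m=(hsv[...,0]>95)&(hsv[...,0]<130)&(hsv[...,1]>100)&(P[...,0]>.6)&(P[...,0]<.85)
v,u=np.nonzero(m);w=np.array([world("top",(a,b),z=0) for a,b in zip(u,v)])
print(cv2.minAreaRect(w[:,:2].astype(np.float32)))
for a,b in((-.38,-.25),(-.2,-.1),(.08,.2),(.25,.38)):
    k=w[(w[:,1]>a)&(w[:,1]<b)]
    print(a,b,np.median(k[:,0]),np.percentile(k[:,0],[1,99]))
```

```text
L ((0.5606187582015991, 0.15702861547470093), (0.18484002351760864, 0.15069158375263214), 8.1514310836792) [0.4641 0.0742] [0.6559 0.2406] 1965 [0.0475 0.0551 0.0608]
R ((0.5536442995071411, -0.14261552691459656), (0.15012626349925995, 0.18562503159046173), 79.56468963623047) [ 0.457  -0.2259] [ 0.6503 -0.0579] 1971 [0.0474 0.0549 0.0605]
dish_stamped_far 0.63 [243.4, 188.4] [0.6616 0.1738 0.    ]
dish_stamped_far 0.59 [170.2, 376.1] [0.2561 0.3167 0.    ]
dish_stamped_lug 0.84 [151.2, 381.3] [0.247  0.3427 0.047 ]
dish_stamped_lug 0.62 [242.1, 187.2] [0.6508 0.1701 0.047 ]
dish_stamped_lug 0.49 [396.1, 189.4] [ 0.6456 -0.157   0.047 ]
dish_plain_far 0.93 [391.6, 206.8] [ 0.6196 -0.1521  0.    ]
dish_plain_far 0.58 [438.2, 389.9] [ 0.2296 -0.2404  0.    ]
dish_plain_lug 0.97 [396.1, 192.3] [ 0.6392 -0.1569  0.047 ]
dish_plain_lug 0.73 [434.0, 405.4] [ 0.2018 -0.2225  0.047 ]
line 0.63 [315.8, 156.5] [0.735  0.0142 0.    ]
dish_stamped 0.97 [200.5, 381.2] [0.2458 0.2529 0.    ]
dish_stamped 0.59 [251.2, 233.3] [0.5604 0.1543 0.    ]
dish_plain 0.75 [448.4, 361.0] [ 0.2883 -0.2636  0.    ]
dish_plain 0.57 [385.1, 234.3] [ 0.5581 -0.1367  0.    ]Traceback (most recent call last):
  File "<stdin>", line 16, in <module>
  File "h.py", line 4, in world
    m=camera_model(cam); T=np.linalg.inv(m["camera_from_world"])
ValueError: time passes only in moves, steps and waits
```

```bash
cat > h.py <<'E'
from rig import *
import numpy as np, cv2
np.set_printoptions(precision=4,suppress=True)
M={}
def cm(c):
    if c not in M: M[c]=camera_model(c)
    return M[c]
def world(cam,uv,z=0.):
    m=cm(cam); T=np.linalg.inv(m["camera_from_world"]); uv=np.atleast_2d(uv)
    r=np.c_[(uv[:,0]-m["cx"])/m["fx"],(uv[:,1]-m["cy"])/m["fy"],np.ones(len(uv))]
    d=r@T[:3,:3].T
    return T[:3,3]+d*((z-T[2,3])/d[:,2:])
def cloud(cam,depth):
    m=cm(cam); T=np.linalg.inv(m["camera_from_world"])
    v,u=np.mgrid[:480,:640]
    c=np.stack([(u-m["cx"])/m["fx"]*depth,(v-m["cy"])/m["fy"]*depth,depth],-1)
    return c@T[:3,:3].T+T[:3,3]
E
python3 - <<'E'
from h import *
import rig
print([n for n in dir(rig) if n[0]!='_'], getattr(rig,'tips_ahead',None))
print(camera_model("wrist"))
p=cv2.imread("pics/top0.png")
hsv=cv2.cvtColor(p,cv2.COLOR_BGR2HSV)
m=(hsv[...,0]>95)&(hsv[...,0]<130)&(hsv[...,1]>120)
m[:130]=0;m[180:]=0
v,u=np.nonzero(m);w=world("top",np.c_[u,v])
xm=[]
for a in np.arange(-.38,.38,.04):
    k=w[(w[:,1]>a)&(w[:,1]<a+.04)&(abs(a+.02)>0)]
    if len(k)>30: xm.append((a+.02,np.percentile(k[:,0],2),np.percentile(k[:,0],98)))
xm=np.array(xm);print(xm,w[:,1].min(),w[:,1].max())
g=abs(xm[:,0])>.06
print(np.polyfit(xm[g,0],xm[g,1:].mean(1),1))
q,d=read_camera("wrist");cv2.imwrite("pics/w0.png",q)
E
```

```text
['PlanningError', 'camera_model', 'find_in', 'get_obs', 'read_camera', 'sign_off', 'silhouettes', 'spot_point', 'tips_ahead'] 0.025
{'fx': 371.64829954431775, 'fy': 371.64829954431775, 'cx': 315.69466873148116, 'cy': 246.8946866706139, 'tool_from_camera': array([[ 0.0003, -0.955 , -0.2967,  0.0759],
       [ 1.    ,  0.0006, -0.0009, -0.0001],
       [ 0.0011, -0.2967,  0.955 , -0.1218],
       [ 0.    ,  0.    ,  0.    ,  1.    ]])}
[[-0.36    0.7263  0.773 ]
 [-0.32    0.7264  0.7721]
 [-0.28    0.7241  0.7708]
 [-0.24    0.7219  0.7685]
 [-0.2     0.7219  0.7685]
 [-0.16    0.7197  0.7663]
 [-0.12    0.7197  0.7664]
 [-0.08    0.7175  0.7641]
 [-0.04    0.7152  0.7619]
 [ 0.04    0.713   0.7596]
 [ 0.08    0.7108  0.7574]
 [ 0.12    0.7108  0.7574]
 [ 0.16    0.7086  0.7552]
 [ 0.2     0.7086  0.7552]
 [ 0.24    0.7064  0.753 ]
 [ 0.28    0.7041  0.7507]
 [ 0.32    0.7041  0.7508]
 [ 0.36    0.7019  0.7485]] -0.3818476324456152 0.37404675956151384
[-0.0343  0.7378]
```

View pics/w0.png

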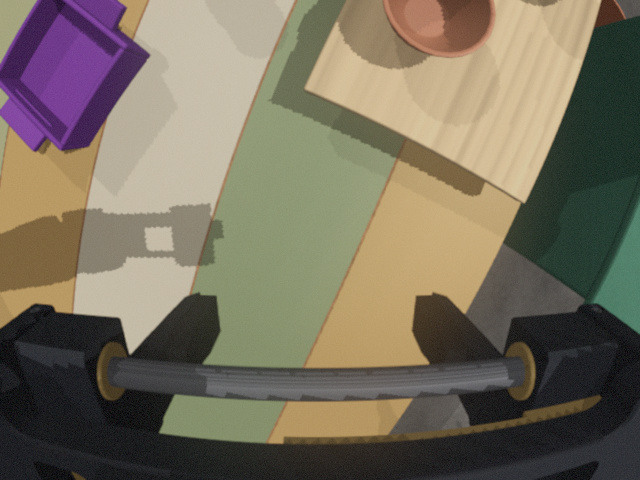

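move_arm(series="1 0 0 0 0.0745; 1 0 0 0 0.0745; 1 0.047 -0.062 0 0; 1 0.047 -0.062 0 0; 1 0.047 -0.062 0 0; 1 0.047 -0.062 0 0; 1 0.047 -0.062 0 0; 1 0.047 -0.062 0 0; 1 0.047 -0.062 0 0; 1 0.047 -0.062 0 0; 1 0.047 -0.062 0 0; 1 0.047 -0.062 0 0", newtons=40)

```text
time_s: 2.25
ee_pos: [0.4193, -0.2392, 0.264]
tcp_rot: [[0.99, 0.142, 0.001], [0.142, -0.99, -0.0], [0.001, 0.0, -1.0]]
contact_force: [0.3, -0.2, -0.2]
gripper_width: 0.0883
grip_force: 0.0
```

move_arm(series="1 0.047 -0.062 0 0; 1 0.047 -0.062 0 0; 1 0.047 -0.062 0 0; 1 0.047 -0.062 0 0; 1 0.047 -0.062 0 0; 1 0.047 -0.062 0 0; 1 0.047 -0.062 0 0; 1 0.047 -0.062 0 0; 1 0.047 -0.062 0 0; 1 0.047 -0.062 0 0; 1 0.047 -0.062 0.02 0; 1 0.047 -0.062 0.04 0")

```text
time_s: 3.25
ee_pos: [0.6461, 0.1687, 0.2367]
tcp_rot: [[0.99, 0.143, 0.006], [0.143, -0.99, 0.002], [0.006, -0.001, -1.0]]
contact_force: [0.8, -0.8, 0.5]
gripper_width: 0.0879
grip_force: 0.0
```

move_arm(series="1 0 0 0.08 0; 1 0 0 0.08 0; 1 0 0 0 0; 1 0 0 0 0")

```text
time_s: 3.58
ee_pos: [0.6423, 0.1652, 0.153]
tcp_rot: [[0.99, 0.142, -0.005], [0.142, -0.99, -0.002], [-0.005, 0.001, -1.0]]
contact_force: [0.4, -0.5, 0.8]
gripper_width: 0.088
grip_force: 0.0
```

```bash
cat >> h.py <<'E'
def wcloud(depth,o):
    m=cm("wrist"); v,u=np.mgrid[:480,:640]
    a=(u-m["cx"])/m["fx"]; b=(v-m["cy"])/m["fy"]; r=np.hypot(a,b)+1e-9
    k=np.tan(np.minimum(r,1.5))/r
    c=np.stack([a*k,b*k,np.ones_like(a)],-1)*depth[...,None]
    T=m["tool_from_camera"]; t=c@T[:3,:3].T+T[:3,3]
    return t@o["tcp_rot"].T+o["ee_pos"], t
E
python3 - <<'E'
from h import *
o=get_obs();p,d=read_camera("wrist");cv2.imwrite("pics/w1.png",p);np.save("w1.npy",d)
P,t=wcloud(d,o)
hsv=cv2.cvtColor(p,cv2.COLOR_BGR2HSV)
m=(d>0)&(P[...,2]>.035)&(P[...,2]<.075)&(abs(t[...,0])<.06)&(abs(t[...,1])<.09)
q=t[m];z=P[m][:,2]
for x0 in np.arange(-.03,.03,.005):
    k=(q[:,0]>x0)&(q[:,0]<x0+.005)
    if k.sum()>5: print(round(x0,3),k.sum(),np.percentile(q[k,1],[1,99]),np.percentile(z[k],[5,50,95]))
print(o["ee_pos"])
for n in("dish_stamped","dish_plain"):
  for s in silhouettes(n,"wrist"): print(n,s["score"],s["location"])
E
```

```text
-0.03 10 [-0.0633  0.0662] [0.049  0.053  0.0548]
-0.025 1282 [-0.0741  0.0709] [0.0575 0.0586 0.0597]
-0.02 3116 [-0.0742  0.0706] [0.0379 0.052  0.059 ]
-0.015 732 [-0.0404  0.0369] [0.0495 0.0508 0.0522]
-0.01 741 [-0.0406  0.0369] [0.0513 0.0524 0.0538]
-0.005 828 [-0.0407  0.0367] [0.0529 0.0543 0.0556]
0.0 845 [-0.0407  0.037 ] [0.0549 0.0562 0.0573]
0.005 1309 [-0.0404  0.0371] [0.0498 0.055  0.0576]
[0.6423 0.1652 0.153 ]
dish_stamped 0.75 [315.7, 321.5]
dish_plain 0.75 [613.9, 303.6]
```

View pics/w1.png

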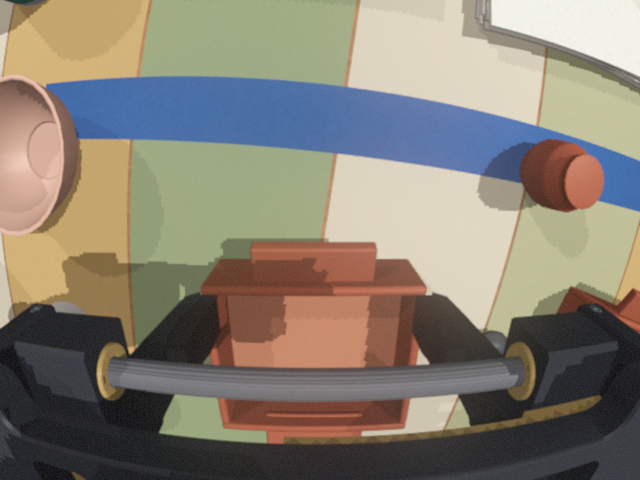

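move_arm(series="1 0 -0.0036 0.04 0; 1 0 0 0.05 0; 1 0 0 0.05 0; 1 0 0 0.042 0; 1 0 0 0 0")

```text
time_s: 4.15
ee_pos: [0.6425, 0.167, 0.0625]
tcp_rot: [[0.99, 0.142, -0.003], [0.142, -0.99, -0.001], [-0.003, 0.0, -1.0]]
contact_force: [-0.2, 0.2, 0.3]
gripper_width: 0.0879
grip_force: 0.0
```

move_arm(series="0.7 0 0 0 0; 0.7 0 0 0 0; 0.7 0 0 0 0; 0.7 0 0 0 0", newtons=40)

```text
time_s: 4.48
ee_pos: [0.6452, 0.1676, 0.066]
tcp_rot: [[0.99, 0.142, 0.004], [0.142, -0.99, 0.001], [0.004, -0.0, -1.0]]
contact_force: [-0.4, -0.1, 4.9]
gripper_width: 0.0793
grip_force: 40.0
```

move_arm(series="0.7 -0.0054 0 -0.0125 0; 0.7 -0.0054 0 -0.0125 0; 0.7 -0.0054 0 -0.0125 0; 0.7 -0.0054 0 -0.0125 0; 0.7 -0.0075 0 -0.0115 0; 0.7 -0.0075 0 -0.0115 0; 0.7 -0.0075 0 -0.0115 0; 0.7 -0.0075 0 -0.0115 0; 0.7 -0.0094 0 -0.01 0; 0.7 -0.0094 0 -0.01 0; 0.7 -0.0094 0 -0.01 0; 0.7 -0.0094 0 -0.01 0")

```text
time_s: 5.48
ee_pos: [0.5985, 0.1611, 0.1319]
tcp_rot: [[0.99, 0.142, -0.001], [0.142, -0.99, -0.0], [-0.001, 0.0, -1.0]]
contact_force: [0.2, 0.5, -6.7]
gripper_width: 0.0795
grip_force: 40.0
```

```bash
cat > tilt.py <<'E'
from h import *
import sys
y0,y1,tag=float(sys.argv[1]),float(sys.argv[2]),sys.argv[3]
o=get_obs();print(o["ee_pos"],o["contact_force"],o["grip_force"],o["time_s"])
p,d=read_camera("side");cv2.imwrite(f"pics/{tag}.png",p);P=cloud("side",d)
for n in("dish_stamped","dish_plain"):
    for s in silhouettes(n,"side")[:3]:
        q=P[s["pixels"]&(d>0)];c=np.median(q,0)
        print(n,round(s["score"],2),s["location"],c)
        if y0<c[1]<y1 and .4<c[0]<.7:
            q=q[(q[:,2]>.008)&(q[:,2]<.22)]; 
            # plane normals from pca after ransac
            rng=np.random.default_rng(0);rest=q
            for _ in range(3):
                if len(rest)<80:break
                best=None
                for _ in range(200):
                    a,b,e=rest[rng.choice(len(rest),3,False)];nn=np.cross(b-a,e-a);l=np.linalg.norm(nn)
                    if l<1e-5:continue
                    nn/=l;k=abs((rest-a)@nn)<.002
                    if best is None or k.sum()>best[0]:best=(k.sum(),nn,k)
                print("plane",best[0],best[1]*np.sign(best[1][2]),rest[best[2]].mean(0));rest=rest[~best[2]]
            break
E
python3 tilt.py .05 .27 t30
```

```text
[0.5985 0.1611 0.1319] [ 0.2061  0.4675 -6.7331] 39.99949636840029 5.4833
dish_stamped 0.86 [325.5, 359.2] [0.2495 0.2437 0.0266]
dish_stamped 0.61 [261.2, 260.5] [0.537  0.1527 0.053 ]
plane 1391 [-0.4667 -0.0684  0.8818] [0.5419 0.1466 0.0444]
plane 576 [-0.4595 -0.0644  0.8858] [0.5209 0.1562 0.0809]
plane 560 [ 0.1141 -0.993   0.03  ] [0.524  0.2271 0.0589]
dish_plain 0.67 [335.1, 208.8] [ 0.5586 -0.1406  0.033 ]
dish_plain 0.67 [443.1, 229.8] [ 0.2947 -0.2575  0.0326]
```

move_arm(series="0.7 -0.011 0 -0.0084 0; 0.7 -0.011 0 -0.0084 0; 0.7 -0.011 0 -0.0084 0; 0.7 -0.011 0 -0.0084 0; 0.7 -0.0122 0 -0.0063 0; 0.7 -0.0122 0 -0.0063 0; 0.7 -0.0122 0 -0.0063 0; 0.7 -0.0122 0 -0.0063 0; 0.7 -0.0131 0 -0.004 0; 0.7 -0.0131 0 -0.004 0; 0.7 -0.0131 0 -0.004 0; 0.7 -0.0131 0 -0.004 0")

```text
time_s: 6.63
ee_pos: [0.5268, 0.1508, 0.1692]
tcp_rot: [[0.99, 0.142, -0.0], [0.142, -0.99, -0.0], [-0.0, 0.0, -1.0]]
contact_force: [-0.4, -0.7, -5.7]
gripper_width: 0.0792
grip_force: 40.0
```

move_arm(series="0.7 -0.0065 0 -0.0015 0; 0.7 0 0 0 0; 0.7 0 0 0 0; 0.7 0 0 0 0; 0.7 0 0 0 0; 0.7 0 0 0 0; 0.7 0 0 0 0; 0.7 0 0 0 0; 0.7 0 0 0 0")

```text
time_s: 7.38
ee_pos: [0.5244, 0.1505, 0.1697]
tcp_rot: [[0.99, 0.142, 0.0], [0.142, -0.99, -0.0], [0.0, 0.0, -1.0]]
contact_force: [-0.2, 0.6, -6.4]
gripper_width: 0.0797
grip_force: 40.0
```

```bash
python3 tilt.py .05 .27 t60
python3 - <<'E'
from h import *
import cv2
a=cv2.imread("pics/t60.png")
p,d=read_camera("wrist")
for n in("dish_stamped","dish_plain"):
  for s in silhouettes(n,"wrist"): print(n,s["score"],s["location"])
cv2.imwrite("pics/c60.png",cv2.hconcat([cv2.resize(a[150:390,130:450],(400,300)),cv2.resize(p,(400,300))]))
E
```

```text
[0.5244 0.1505 0.1697] [-0.1715  0.5688 -6.394 ] 39.99949358403683 7.3833
dish_stamped 0.93 [288.6, 261.6] [0.4642 0.1419 0.0877]
plane 1513 [-0.5157 -0.0591  0.8547] [0.4697 0.1342 0.0794]
plane 575 [-0.5211 -0.0547  0.8518] [0.4441 0.1413 0.1121]
plane 720 [-0.1447  0.9894  0.0103] [0.4494 0.2161 0.0943]
dish_plain 0.77 [441.1, 229.2] [ 0.2941 -0.2573  0.033 ]
dish_plain 0.57 [335.8, 208.1] [ 0.5568 -0.1413  0.0335]
dish_stamped 0.97 [315.9, 324.0]
dish_stamped 0.87 [200.8, 426.5]
dish_plain 0.85 [598.3, 248.4]
dish_plain 0.21 [312.8, 321.7]
```

View pics/c60.png

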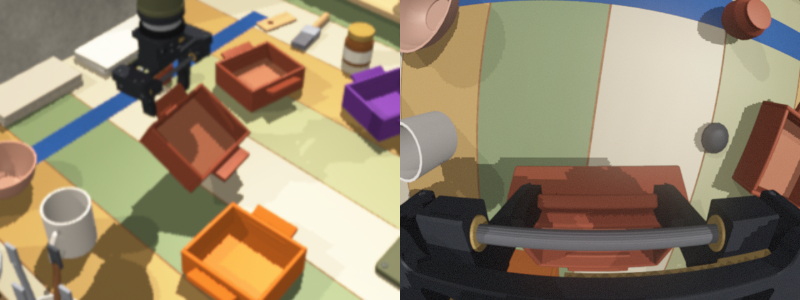

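move_arm(series="0.7 0.0195 0 0.0055 0; 0.7 0.0131 0 0.004 0; 0.7 0.0131 0 0.004 0; 0.7 0.0131 0 0.004 0; 0.7 0.0122 0 0.0063 0; 0.7 0.0122 0 0.0063 0; 0.7 0.0122 0 0.0063 0; 0.7 0.0122 0 0.0063 0; 0.7 0.011 0 0.0084 0; 0.7 0.011 0 0.0084 0; 0.7 0.011 0 0.0084 0; 0.7 0.011 0 0.0084 0")

```text
time_s: 8.68
ee_pos: [0.5988, 0.1612, 0.1313]
tcp_rot: [[0.99, 0.142, -0.003], [0.142, -0.99, -0.001], [-0.003, 0.0, -1.0]]
contact_force: [-2.9, 1.3, -1.2]
gripper_width: 0.0795
grip_force: 40.0
```

move_arm(series="0.7 0.0025 0 0.003 0; 0.7 0 0 0.0 0")

```text
time_s: 8.85
ee_pos: [0.6003, 0.1615, 0.1298]
tcp_rot: [[0.99, 0.142, -0.001], [0.142, -0.99, -0.0], [-0.001, 0.0, -1.0]]
contact_force: [-2.7, -0.5, -1.0]
gripper_width: 0.0793
grip_force: 40.0
```

```bash
python3 tilt.py .05 .27 t30b
```

```text
[0.6003 0.1615 0.1298] [-2.6569 -0.476  -0.9642] 40.004329808361945 8.85
dish_stamped 0.79 [258.5, 260.8] [0.5376 0.1536 0.0525]
plane 1350 [-0.4532 -0.077   0.8881] [0.5439 0.1455 0.0436]
plane 574 [-0.1375  0.99    0.0322] [0.5143 0.2252 0.0555]
plane 480 [-0.4556 -0.0634  0.8879] [0.5204 0.1491 0.079 ]
dish_plain 0.7 [443.4, 231.2] [ 0.2943 -0.2584  0.0333]
dish_plain 0.66 [336.7, 207.8] [ 0.5573 -0.1416  0.0333]
dish_plain 0.22 [349.2, 168.8] [ 0.6899 -0.3687  0.0067]
```

move_arm(series="0.7 0 0 0 0; 0.7 0 0 0 0; 0.7 -0.01 0 -0.0096 0; 0.7 -0.011 0 -0.0084 0; 0.7 -0.011 0 -0.0084 0; 0.7 -0.011 0 -0.0084 0; 0.7 -0.011 0 -0.0084 0; 0.7 -0.0122 0 -0.0063 0; 0.7 -0.0122 0 -0.0063 0; 0.7 0 0 0 0", newtons=6)

```text
time_s: 9.83
ee_pos: [0.5611, 0.1558, 0.1591]
tcp_rot: [[0.99, 0.142, 0.001], [0.142, -0.99, 0.0], [0.001, 0.0, -1.0]]
contact_force: [-0.5, -0.8, -3.7]
gripper_width: 0.0797
grip_force: 6.0
```

```bash
python3 tilt.py .05 .27 t45
```

```text
[0.5611 0.1558 0.1591] [-0.4883 -0.819  -3.6918] 5.99961943924427 9.8333
dish_stamped 0.76 [327.6, 355.3] [0.2487 0.244  0.0275]
dish_stamped 0.65 [336.9, 208.7] [ 0.5575 -0.1411  0.0332]
dish_plain 0.98 [442.2, 231.9] [ 0.2943 -0.2572  0.0328]
dish_plain 0.86 [334.8, 206.3] [ 0.5568 -0.1418  0.0338]
```

move_arm(series="0.7 -0.0122 0 -0.0063 0; 0.7 -0.0122 0 -0.0063 0; 0.7 -0.0131 0 -0.004 0; 0.7 -0.0131 0 -0.004 0; 0.7 -0.0131 0 -0.004 0; 0.7 -0.0131 0 -0.004 0; 0.7 0 0 0 0; 0.7 0 0 0 0")

```text
time_s: 10.65
ee_pos: [0.5239, 0.1505, 0.1727]
tcp_rot: [[0.99, 0.143, 0.001], [0.143, -0.99, 0.0], [0.001, -0.0, -1.0]]
contact_force: [1.6, -0.5, -1.9]
gripper_width: 0.0795
grip_force: 6.0
```

```bash
cat > tilt.py <<'E'
from h import *
import sys
y0,y1,tag=float(sys.argv[1]),float(sys.argv[2]),sys.argv[3]
o=get_obs();print(o["ee_pos"],o["contact_force"],o["grip_force"],o["time_s"])
p,d=read_camera("side");cv2.imwrite(f"pics/{tag}.png",p);P=cloud("side",d)
h=cv2.cvtColor(p,cv2.COLOR_BGR2HSV)
m=((h[...,0]<12)|(h[...,0]>172))&(h[...,1]>90)&(d>0)&(P[...,0]>.38)&(P[...,0]<.68)&(P[...,1]>y0)&(P[...,1]<y1)&(P[...,2]>.008)&(P[...,2]<.22)
rest=P[m];print(len(rest),rest.min(0),rest.max(0))
rng=np.random.default_rng(0)
for _ in range(4):
    if len(rest)<100:break
    best=(0,)
    for _ in range(300):
        a,b,e=rest[rng.choice(len(rest),3,False)];nn=np.cross(b-a,e-a);l=np.linalg.norm(nn)
        if l<1e-5:continue
        nn/=l;k=abs((rest-a)@nn)<.002
        if k.sum()>best[0]:best=(k.sum(),nn,k)
    print("plane",best[0],best[1]*np.sign(best[1][2]),rest[best[2]].mean(0));rest=rest[~best[2]]
for n in("dish_stamped","dish_plain"):
    for s in silhouettes(n,"side")[:3]: print(n,round(s["score"],2),s["location"])
E
python3 tilt.py .05 .27 t60b;  python3 - <<'E'
from h import *
a=cv2.imread("pics/t60b.png")
p,d=read_camera("wrist");cv2.imwrite("pics/wt60.png",p)
cv2.imwrite("pics/c60b.png",cv2.hconcat([cv2.resize(a[150:390,130:450],(400,300)),cv2.resize(p,(400,300))]))
E
```

```text
[0.5239 0.1505 0.1727] [ 1.5794 -0.5079 -1.9372] 5.999551713466644 10.65
4273 [0.4271 0.0681 0.0083] [0.5507 0.2304 0.1722]
plane 1179 [-0.8618 -0.1381  0.4881] [0.5085 0.1413 0.0583]
plane 571 [-0.8549 -0.1407  0.4993] [0.4774 0.1552 0.0915]
plane 553 [ 0.0998 -0.9941  0.0413] [0.4855 0.2216 0.075 ]
plane 357 [0.4924 0.0635 0.8681] [0.4636 0.1373 0.0245]
dish_stamped 0.87 [273.3, 261.1]
dish_stamped 0.56 [324.4, 356.7]
dish_plain 0.77 [440.7, 229.7]
dish_plain 0.58 [335.1, 210.1]
dish_plain 0.48 [184.2, 328.0]
```

View pics/c60b.png

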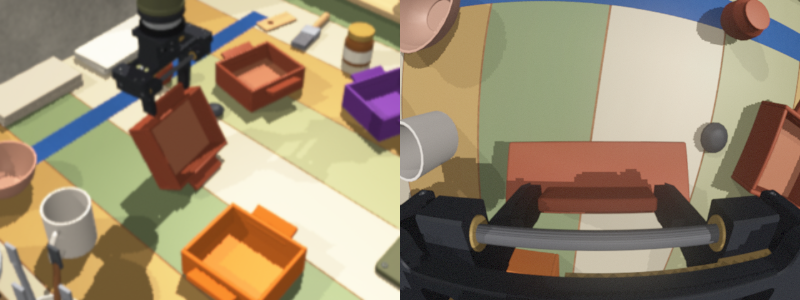

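move_arm(series="0.7 0 0 0 0; 0.7 0 0 0 0; 0.7 0 0 0 0; 0.7 0 0 0 0; 0.7 0 0 0 0; 0.7 0 0 0 0; 0.7 0 0 0 0; 0.7 0 0 0 0; 0.7 0.007 0 0.001 0; 0.7 0.0131 0 0.004 0; 0.7 0.0131 0 0.004 0; 0.7 0.0131 0 0.004 0")

```text
time_s: 11.85
ee_pos: [0.5469, 0.1537, 0.1654]
tcp_rot: [[0.99, 0.142, -0.001], [0.142, -0.99, -0.0], [-0.001, 0.0, -1.0]]
contact_force: [-0.3, -0.4, -1.9]
gripper_width: 0.0801
grip_force: 6.0
```

move_arm(series="0.7 0.0131 0 0.004 0; 0.7 0.0122 0 0.0063 0; 0.7 0.0122 0 0.0063 0; 0.7 0.0122 0 0.0063 0; 0.7 0.0122 0 0.0063 0; 0.7 0.011 0 0.0084 0; 0.7 0.011 0 0.0084 0; 0.7 0.011 0 0.0084 0; 0.7 0.011 0 0.0084 0; 0.7 0.0094 0 0.01 0; 0.7 0.0094 0 0.01 0; 0.7 0.0094 0 0.01 0")

```text
time_s: 12.85
ee_pos: [0.6133, 0.1633, 0.1188]
tcp_rot: [[0.99, 0.142, -0.0], [0.142, -0.99, -0.0], [-0.0, 0.0, -1.0]]
contact_force: [-0.7, 0.5, -3.2]
gripper_width: 0.0797
grip_force: 6.0
```

move_arm(series="0.7 0.0094 0 0.01 0; 0.7 0.0075 0 0.0115 0; 0.7 0.0075 0 0.0115 0; 0.7 0.0075 0 0.0115 0; 0.7 0.0075 0 0.0115 0; 0.7 0.0054 0 0.0125 0; 0.7 0.0054 0 0.0125 0; 0.7 0.0054 0 0.0125 0; 0.7 0.003 0 0.0065 0; 0.7 0.003 0 0.0065 0; 0.7 0 0 0.003 0; 0.7 0 0 0 0")

```text
time_s: 13.85
ee_pos: [0.6444, 0.1678, 0.0663]
tcp_rot: [[0.99, 0.142, 0.002], [0.142, -0.99, 0.0], [0.002, -0.0, -1.0]]
contact_force: [-3.7, -0.4, 7.8]
gripper_width: 0.0797
grip_force: 6.0
```

```bash
python3 tilt.py .05 .27 t0
```

```text
[0.6444 0.1678 0.0663] [-3.6621 -0.3686  7.7853] 5.999000743031502 13.85
3733 [0.4599 0.0729 0.008 ] [0.6534 0.2402 0.1476]
plane 873 [0.0388 0.0159 0.9991] [0.5698 0.1498 0.0158]
plane 498 [0.0166 0.0273 0.9995] [0.5474 0.1525 0.0566]
plane 511 [ 0.131  -0.9914  0.0017] [0.54   0.2292 0.0353]
plane 353 [0.9887 0.1469 0.0286] [0.6152 0.1533 0.0377]
dish_stamped 0.94 [253.2, 261.7]
dish_stamped 0.68 [325.5, 358.0]
dish_plain 0.89 [336.5, 208.4]
dish_plain 0.58 [441.9, 227.2]
```

move_arm(series="1 0 0 -0.008 0; 1 0 0 0 0; 1 0 0 -0.03 0; 1 0 0 -0.06 0; 1 0 0 -0.08 0; 1 0 0 0 0.069; 1 0 0 0 0.069; 1 0 0 0 0.069; 1 0.01 0.064 0 0; 1 0.01 0.064 0 0; 1 0.01 0.064 0 0; 1 0.01 0.064 0 0")

```text
time_s: 15.0
ee_pos: [0.6406, 0.0369, 0.155]
tcp_rot: [[0.984, -0.181, 0.002], [-0.181, -0.984, -0.0], [0.002, -0.0, -1.0]]
contact_force: [1.1, -0.7, -0.2]
gripper_width: 0.0884
grip_force: 0.0
```

move_arm(series="1 0.01 0.064 0 0; 1 0.01 0.064 0 0; 1 0.01 0.064 0 0; 1 0.01 0.064 0 0; 1 0.01 0.064 0 0; 1 0.01 0.064 0 0; 1 0 0 0 0; 1 0 0 0 0")

```text
time_s: 15.67
ee_pos: [0.6346, -0.1601, 0.1549]
tcp_rot: [[0.982, -0.187, 0.002], [-0.187, -0.982, -0.002], [0.002, 0.002, -1.0]]
contact_force: [-0.1, 1.0, -0.2]
gripper_width: 0.0883
grip_force: 0.0
```

Run:
```python
from h import *
o=get_obs();p,d=read_camera("wrist")
P,t=wcloud(d,o)
m=(d>0)&(P[...,2]>.035)&(P[...,2]<.075)&(abs(t[...,0])<.06)&(abs(t[...,1])<.09)
q=t[m];z=P[m][:,2]
for x0 in np.arange(-.03,.03,.005):
    k=(q[:,0]>x0)&(q[:,0]<x0+.005)
    if k.sum()>5: print(round(x0,3),k.sum(),np.percentile(q[k,1],[1,99]),q[k,0].max(),np.percentile(z[k],[5,50,95]))
print(o["ee_pos"],o["contact_force"],o["time_s"])
for n in("dish_stamped","dish_plain"):
  for s in silhouettes(n,"wrist"): print(n,s["score"],s["location"])
```

```text
-0.03 74 [-0.0638  0.0728] -0.025004773968264837 [0.055  0.0579 0.0588]
-0.025 1592 [-0.0744  0.0716] -0.02000038356306358 [0.0572 0.0587 0.0598]
-0.02 2779 [-0.0724  0.0716] -0.015008347785712278 [0.0376 0.0503 0.0583]
-0.015 727 [-0.0394  0.038 ] -0.010015861088343223 [0.0498 0.0512 0.0524]
-0.01 739 [-0.0393  0.0379] -0.005004732843649079 [0.0515 0.053  0.0543]
-0.005 801 [-0.0391  0.0377] -1.2777297571514579e-06 [0.0534 0.0547 0.056 ]
0.0 860 [-0.0398  0.0382] 0.004987675782441192 [0.0553 0.0565 0.0576]
0.005 1054 [-0.039   0.0382] 0.008726962555423587 [0.0502 0.0544 0.0574]
[ 0.6346 -0.1601  0.1549] [-0.0548  0.9528 -0.17  ] 15.6667
dish_stamped 0.72 [35.9, 301.7]
dish_plain 0.77 [315.9, 322.1]
```

move_arm(series="1 0 -0.001 0.04 0; 1 0 0 0.05 0; 1 0 0 0.05 0; 1 0 0 0.044 0; 1 0 0 0 0; 0.7 0 0 0 0; 0.7 0 0 0 0; 0.7 0 0 0 0; 0.7 0 0 0 0", newtons=6)

```text
time_s: 16.57
ee_pos: [0.6345, -0.1548, 0.0625]
tcp_rot: [[0.984, -0.18, -0.0], [-0.18, -0.984, 0.001], [-0.001, -0.001, -1.0]]
contact_force: [-2.1, -0.9, -5.0]
gripper_width: 0.0802
grip_force: 6.0
```

move_arm(series="0.7 -0.0054 0 -0.0125 0; 0.7 -0.0054 0 -0.0125 0; 0.7 -0.0054 0 -0.0125 0; 0.7 -0.0054 0 -0.0125 0; 0.7 -0.0075 0 -0.0115 0; 0.7 -0.0075 0 -0.0115 0; 0.7 -0.0075 0 -0.0115 0; 0.7 -0.0075 0 -0.0115 0; 0.7 -0.0094 0 -0.01 0; 0.7 -0.0094 0 -0.01 0; 0.7 -0.0094 0 -0.01 0; 0.7 -0.0094 0 -0.01 0")

```text
time_s: 17.57
ee_pos: [0.5904, -0.1478, 0.1303]
tcp_rot: [[0.983, -0.182, 0.0], [-0.182, -0.983, -0.001], [0.0, 0.0, -1.0]]
contact_force: [-0.4, -1.8, -3.3]
gripper_width: 0.0803
grip_force: 5.9
```

```bash
python3 tilt.py -.26 -.04 r30
```

```text
[ 0.5904 -0.1478  0.1303] [-0.3823 -1.7662 -3.3242] 5.9297211561352015 17.5667
3266 [ 0.4319 -0.2174  0.0085] [ 0.6042 -0.0505  0.1288]
plane 923 [-0.4832  0.1144  0.868 ] [ 0.5358 -0.148   0.0479]
plane 390 [-0.4644  0.1218  0.8772] [ 0.5183 -0.1319  0.0835]
plane 326 [-0.2035 -0.9782  0.041 ] [ 0.5334 -0.0623  0.0569]
plane 271 [-0.1656  0.0908  0.982 ] [ 0.4839 -0.1376  0.0468]
dish_stamped 0.89 [253.4, 263.6]
dish_stamped 0.71 [324.7, 353.6]
dish_plain 0.84 [441.9, 230.5]
dish_plain 0.75 [341.6, 205.0]
```

Pivoting well (about 29°). Continue to 60°.

move_arm(series="0.7 -0.011 0 -0.0084 0; 0.7 -0.011 0 -0.0084 0; 0.7 -0.011 0 -0.0084 0; 0.7 -0.011 0 -0.0084 0; 0.7 -0.0122 0 -0.0063 0; 0.7 -0.0122 0 -0.0063 0; 0.7 -0.0122 0 -0.0063 0; 0.7 -0.0122 0 -0.0063 0; 0.7 -0.0131 0 -0.004 0; 0.7 -0.0131 0 -0.004 0; 0.7 -0.0131 0 -0.004 0; 0.7 -0.0131 0 -0.004 0")

```text
time_s: 18.72
ee_pos: [0.5185, -0.1342, 0.1672]
tcp_rot: [[0.983, -0.181, -0.001], [-0.181, -0.983, 0.0], [-0.001, -0.0, -1.0]]
contact_force: [-0.2, -2.2, -5.3]
gripper_width: 0.0804
grip_force: 6.0
```

move_arm(series="0.7 -0.003 0 -0.0007 0; 0.7 0 0 0 0; 0.7 0 0 0 0; 0.7 0 0 0 0; 0.7 0 0 0 0; 0.7 0 0 0 0; 0.7 0 0 0 0; 0.7 0 0 0 0; 0.7 0 0 0 0; 0.7 0 0 0 0; 0.7 0 0 0 0")

```text
time_s: 19.63
ee_pos: [0.5179, -0.134, 0.1674]
tcp_rot: [[0.983, -0.181, -0.0], [-0.181, -0.983, 0.0], [-0.0, -0.0, -1.0]]
contact_force: [-1.4, -0.6, -6.8]
gripper_width: 0.0803
grip_force: 5.9
```

```bash
python3 tilt.py -.26 -.04 r60;python3 - <<'E'
from h import *
a=cv2.imread("pics/r60.png")
p,d=read_camera("wrist")
for n in("dish_stamped","dish_plain"):
  for s in silhouettes(n,"wrist"): print(n,s["score"],s["location"])
cv2.imwrite("pics/cr60.png",cv2.hconcat([cv2.resize(a[110:350,180:500],(400,300)),cv2.resize(p,(400,300))]))
E
```

```text
[ 0.5179 -0.134   0.1674] [-1.3813 -0.5711 -6.8309] 5.934409964829683 19.6333
3448 [ 0.3835 -0.2564  0.0081] [ 0.5575 -0.0448  0.1809]
plane 921 [-0.8447  0.2319  0.4824] [ 0.4997 -0.1396  0.0615]
plane 402 [-0.8601  0.1527  0.4868] [ 0.48   -0.1137  0.0931]
plane 345 [-0.8131  0.2092  0.5432] [ 0.503  -0.137   0.0651]
plane 304 [0.2019 0.9792 0.018 ] [ 0.5053 -0.0558  0.0789]
dish_stamped 0.6 [326.5, 357.3]
dish_stamped 0.56 [255.2, 262.7]
dish_plain 0.87 [441.1, 230.3]
dish_plain 0.79 [352.9, 208.2]
dish_stamped 0.65 [40.5, 244.7]
dish_stamped 0.2 [561.0, 11.1]
dish_plain 0.79 [316.9, 279.7]
dish_plain 0.75 [425.5, 416.7]
```

View pics/cr60.png

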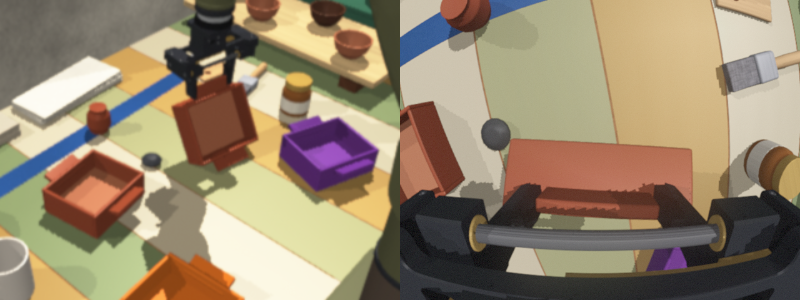

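move_arm(series="0.7 0.003 0 0.0007 0; 0.7 0.0131 0 0.004 0; 0.7 0.0131 0 0.004 0; 0.7 0.0131 0 0.004 0; 0.7 0.0131 0 0.004 0; 0.7 0.0122 0 0.0063 0; 0.7 0.0122 0 0.0063 0; 0.7 0.0122 0 0.0063 0; 0.7 0.0122 0 0.0063 0; 0.7 0.011 0 0.0084 0; 0.7 0.011 0 0.0084 0; 0.7 0.011 0 0.0084 0")

```text
time_s: 20.93
ee_pos: [0.5868, -0.1467, 0.1339]
tcp_rot: [[0.983, -0.181, 0.002], [-0.181, -0.983, -0.0], [0.002, -0.0, -1.0]]
contact_force: [2.0, -0.5, -1.0]
gripper_width: 0.0799
grip_force: 6.0
```

move_arm(series="0.7 0.011 0 0.0084 0; 0.7 0.0094 0 0.01 0; 0.7 0.0094 0 0.01 0; 0.7 0.0094 0 0.01 0; 0.7 0.0094 0 0.01 0; 0.7 0.0075 0 0.0115 0; 0.7 0.0075 0 0.0115 0; 0.7 0.0075 0 0.0115 0; 0.7 0.0075 0 0.0115 0; 0.7 0.0054 0 0.0125 0; 0.7 0.0054 0 0.0125 0; 0.7 0.0054 0 0.0125 0")

```text
time_s: 21.93
ee_pos: [0.6323, -0.1552, 0.0673]
tcp_rot: [[0.983, -0.181, -0.0], [-0.181, -0.983, -0.0], [-0.0, 0.0, -1.0]]
contact_force: [2.9, 1.1, -1.6]
gripper_width: 0.08
grip_force: 5.9
```

move_arm(series="0.7 0.0027 0 0.006 0; 0.7 0.0027 0 0.006 0; 0.7 0 0 0 0; 0.7 0 0 0 0")

```text
time_s: 22.27
ee_pos: [0.6339, -0.1553, 0.0619]
tcp_rot: [[0.983, -0.181, -0.002], [-0.181, -0.983, 0.001], [-0.002, -0.0, -1.0]]
contact_force: [0.2, 1.9, 0.6]
gripper_width: 0.0802
grip_force: 6.0
```

```bash
python3 tilt.py -.26 -.04 r0
```

```text
[ 0.6339 -0.1553  0.0619] [0.2388 1.9465 0.634 ] 6.00396579131484 22.2667
2623 [ 0.3846 -0.2512  0.008 ] [ 0.645  -0.0553  0.0693]
plane 522 [-0.0398  0.0037  0.9992] [ 0.5634 -0.1534  0.0137]
plane 370 [0.0006 0.0051 1.    ] [ 0.5458 -0.1341  0.0541]
plane 313 [-0.1759 -0.9842  0.0201] [ 0.5609 -0.0663  0.0327]
plane 271 [0.0035 0.0106 0.9999] [ 0.5384 -0.1463  0.0497]
dish_stamped 0.79 [254.1, 262.8]
dish_stamped 0.55 [325.7, 357.2]
dish_plain 0.63 [442.3, 229.0]
dish_plain 0.56 [335.0, 209.8]
```

move_arm(series="1 0 0 0 0; 1 0 0 0 0; 1 0 0 -0.03 0; 1 0 0 -0.08 0; 1 0 0 -0.08 0; 1 0 0 -0.03 -0.069; 1 0 0 0 -0.069; 1 0 0 0 -0.069; 1 0 0 0 0")

```text
time_s: 23.17
ee_pos: [0.6349, -0.1566, 0.1737]
tcp_rot: [[0.99, 0.144, 0.002], [0.144, -0.99, -0.001], [0.002, 0.001, -1.0]]
contact_force: [-0.7, -0.4, 0.6]
gripper_width: 0.0881
grip_force: 0.0
```

```bash
cat > top.py <<'E'
from h import *
o=get_obs();print(o["ee_pos"],o["tcp_rot"][:,0],o["time_s"])
p,d=read_camera("top");P=cloud("top",d);h=cv2.cvtColor(p,cv2.COLOR_BGR2HSV)
cv2.imwrite("pics/top_%.1f.png"%o["time_s"],p)
for nm,y0,y1 in(("L",.05,.27),("R",-.26,-.045)):
    m=(P[...,2]>.045)&(P[...,2]<.068)&(P[...,0]>.42)&(P[...,0]<.80)&(P[...,1]>y0)&(P[...,1]<y1)&(d>0)&((h[...,0]<12)|(h[...,0]>172))
    q=P[m][:,:2].astype(np.float32);print(nm,cv2.minAreaRect(q),len(q))
E
python3 top.py
```

```text
[ 0.6349 -0.1566  0.1737] [0.9896 0.144  0.0016] 23.1667
L ((0.5566637516021729, 0.15618471801280975), (0.1838226616382599, 0.14959648251533508), 8.043654441833496) 1905
R ((0.5635846853256226, -0.09376388788223267), (0.0635843351483345, 0.18309099972248077), 75.53644561767578) 642
```

move_arm(series="1 -0.0234 -0.0642 0 0; 1 -0.0234 -0.0642 0 0; 1 -0.0234 -0.0642 0 0; 1 -0.0234 -0.0642 0 0; 1 -0.0234 -0.0642 0 0; 1 -0.0234 -0.0642 0 0; 1 -0.0234 -0.0642 0 0; 1 -0.0234 -0.0642 0 0; 1 -0.0234 -0.0642 0 0; 1 -0.0234 -0.0642 0.02 0; 1 0 0 0.02 0; 1 0 0 0 0")

```text
time_s: 24.22
ee_pos: [0.4716, 0.1475, 0.151]
tcp_rot: [[0.99, 0.144, -0.003], [0.144, -0.99, -0.0], [-0.003, 0.0, -1.0]]
contact_force: [0.4, -0.5, -0.1]
gripper_width: 0.0881
grip_force: 0.0
```

```bash
python3 - <<'E'
from h import *
o=get_obs();p,d=read_camera("wrist")
P,t=wcloud(d,o)
m=(d>0)&(P[...,2]>.035)&(P[...,2]<.075)&(abs(t[...,0])<.06)&(abs(t[...,1])<.09)
q=t[m];z=P[m][:,2]
for x0 in np.arange(-.03,.05,.005):
    k=(q[:,0]>x0)&(q[:,0]<x0+.005)
    if k.sum()>5: print(round(x0,3),k.sum(),np.percentile(q[k,1],[1,99]),np.percentile(z[k],[5,50,95]))
print(o["ee_pos"],o["contact_force"],o["time_s"])
E
python3 top.py
```

```text
-0.01 108 [-0.0323  0.0417] [0.055  0.0559 0.0567]
-0.005 972 [-0.0342  0.0443] [0.0553 0.0566 0.0577]
0.0 1073 [-0.0343  0.0435] [0.0536 0.055  0.0564]
0.005 1095 [-0.0341  0.0434] [0.0518 0.0532 0.0547]
0.01 1070 [-0.0343  0.0435] [0.0499 0.0513 0.0528]
0.015 715 [-0.0344  0.0713] [0.0488 0.0501 0.0562]
0.02 1709 [-0.0674  0.077 ] [0.0571 0.0586 0.0598]
0.025 2629 [-0.0672  0.0766] [0.0365 0.0525 0.0589]
0.03 323 [-0.0695  0.0788] [0.0379 0.0573 0.0594]
0.035 317 [-0.0693  0.0785] [0.0372 0.057  0.0593]
0.04 329 [-0.0696  0.0784] [0.0369 0.0573 0.0594]
0.045 324 [-0.0693  0.0787] [0.0378 0.0566 0.0595]
[0.4716 0.1475 0.151 ] [ 0.4414 -0.5372 -0.132 ] 24.2167
[0.4728 0.1456 0.1516] [ 0.99    0.1412 -0.0014] 24.2667
L ((0.5635875463485718, 0.12227814644575119), (0.1865462064743042, 0.09007100760936737), 13.96024227142334) 686
R ((0.5536699295043945, -0.14018306136131287), (0.14977486431598663, 0.1834857016801834), 80.40430450439453) 1911
```

move_arm(series="1 0 0.0054 0.04 0; 1 0 0 0.05 0; 1 0 0 0.05 0; 1 0 0 0.038 0; 1 0 0 0 0; 0.7 0 0 0 0; 0.7 0 0 0 0; 0.7 0 0 0 0; 0.7 0 0 0 0", newtons=30)

```text
time_s: 25.07
ee_pos: [0.4744, 0.142, 0.064]
tcp_rot: [[0.99, 0.14, 0.002], [0.14, -0.99, -0.0], [0.002, 0.001, -1.0]]
contact_force: [-0.1, -1.3, -3.0]
gripper_width: 0.0795
grip_force: 30.0
```

move_arm(series="0.7 0.006 0 0 0; 0.7 0.0125 0 0 0.006; 0.7 0.0125 0 0 0.006; 0.7 0.0125 0 0 0.006; 0.7 0.0125 0 0 0.006; 0.7 0.0125 0 0 0.006; 0.7 0.0125 0 0 0.006; 0.7 0.0125 0 0 0.006; 0.7 0.0125 0 0 0.006; 0.7 0.0125 0 0 0.006; 0.7 0.0125 0 0 0.006; 0.7 0.0125 0 0 0.006")

```text
time_s: 26.07
ee_pos: [0.5353, 0.1505, 0.0635]
tcp_rot: [[0.999, 0.044, -0.02], [0.044, -0.999, -0.002], [-0.02, 0.001, -1.0]]
contact_force: [-17.8, 0.6, 18.1]
gripper_width: 0.0798
grip_force: 30.0
```

```bash
cat > wfar.py <<'E'
from h import *
o=get_obs();p,d=read_camera("side");P=cloud("side",d)
print(o["ee_pos"],o["tcp_rot"][:,0],o["contact_force"],o["grip_force"],o["gripper_width"],o["time_s"])
pw,dw=read_camera("wrist");Pw,t=wcloud(dw,o);hw=cv2.cvtColor(pw,cv2.COLOR_BGR2HSV)
# far rim/lug edge from wrist
m=(dw>0)&(Pw[...,2]>.045)&(Pw[...,2]<.07)&((hw[...,0]<12)|(hw[...,0]>172))&(t[...,0]>.1)&(abs(t[...,1])<.1)
q=Pw[m];w=t[m]
if len(w):
    xs=[]
    for a in np.arange(-.03,.031,.01):
        k=abs(w[:,1]-a)<.005
        if k.sum()>10: xs.append((a,np.percentile(w[k,0],99)))
    xs=np.array(xs);print("far lug end, tool",xs[:,1],"slope",np.polyfit(xs[:,0],xs[:,1],1),w[:,1].min(),w[:,1].max())
b=(dw>0)&(abs(Pw[...,2])<.01)&(hw[...,0]>95)&(hw[...,0]<130)&(hw[...,1]>120)&(abs(t[...,1])<.12)
l=Pw[b]
for a in np.arange(.05,.27,.04):
    k=l[abs(l[:,1]-a)<.01]
    if len(k)>20:print("line",a,np.percentile(k[:,0],[2,98]))
E
python3 wfar.py; python3 top.py
```

```text
[0.5353 0.1505 0.0635] [ 0.9989  0.0435 -0.0198] [-17.8112   0.6293  18.0965] 30.034651666064747 0.07976646774427688 26.0667
[0.5403 0.1505 0.0635] [ 0.9991  0.0416 -0.0094] 26.1667
L ((0.6438637971878052, 0.12236963212490082), (0.18171952664852142, 0.10202424228191376), 22.58280372619629) 712
R ((0.5538539886474609, -0.1402154564857483), (0.1498587727546692, 0.18423348665237427), 80.37572479248047) 1905Traceback (most recent call last):
  File "wfar.py", line 13, in <module>
    xs=np.array(xs);print("far lug end, tool",xs[:,1],"slope",np.polyfit(xs[:,0],xs[:,1],1),w[:,1].min(),w[:,1].max())
                                              ~~^^^^^
IndexError: too many indices for array: array is 1-dimensional, but 2 were indexed
```

move_arm(series="0.7 0.0095 0 0 0.005; 0.7 0.0095 0 0 0; 0.7 0.0095 0 0 0; 0.7 0.0095 0 0 0; 0.7 0.0095 0 0 0; 0.7 0.0095 0 0 0; 0.7 0.0075 0 0 0; 0.7 0.005 0 0 0; 0.7 0 0 0 0; 0.7 0 0 0 0")

```text
time_s: 27.05
ee_pos: [0.5725, 0.1513, 0.0635]
tcp_rot: [[0.999, 0.033, -0.015], [0.033, -0.999, -0.002], [-0.015, 0.001, -1.0]]
contact_force: [-15.1, -0.1, 14.0]
gripper_width: 0.0798
grip_force: 30.0
```

Run:
```python
from h import *
o=get_obs();print(o["ee_pos"],o["tcp_rot"][:,0],o["contact_force"],o["time_s"])
dw0,_=0,0
p,d=read_camera("wrist");cv2.imwrite("pics/wp.png",p);t0,t=wcloud(d,o)
q,e=read_camera("top");cv2.imwrite("pics/tp.png",q);P=cloud("top",e)
h=cv2.cvtColor(q,cv2.COLOR_BGR2HSV);br=((h[...,0]<14)|(h[...,0]>170))&(h[...,1]>90)&(e>0)
m=br&(P[...,2]>.04)&(P[...,2]<.07)&(P[...,0]>.6)&(P[...,0]<.82)&(P[...,1]>.05)&(P[...,1]<.27)
w=P[m];
for y in np.arange(.07,.25,.015):
    k=w[abs(w[:,1]-y)<.006]
    if len(k)>3: print("top far",round(y,3),k[:,0].max(),len(k))
print("y ext",w[:,1].min(),w[:,1].max())
hw=cv2.cvtColor(p,cv2.COLOR_BGR2HSV)
m=(d>0)&(t0[...,2]>.035)&(t0[...,2]<.07)&(t[...,0]>.1)&(t[...,0]<.2)&(abs(t[...,1])<.1)
w=t0[m];print(len(w))
for y in np.arange(.07,.25,.015):
    k=w[abs(w[:,1]-y)<.004]
    if len(k)>3: print("wr far",round(y,3),np.percentile(k[:,0],[50,99]),len(k))
cv2.imwrite("pics/cp.png",cv2.hconcat([cv2.resize(q[80:300,150:443],(400,300)),cv2.resize(p,(400,300))]))
```

```text
[0.5725 0.1513 0.0635] [ 0.9993  0.0335 -0.0148] [-15.1433  -0.0537  13.9582] 27.05
top far 0.085 0.7235883165406667 140
top far 0.1 0.7218439455096068 28
top far 0.115 0.7356090748877768 35
top far 0.13 0.7472497533780565 98
top far 0.145 0.7487365010884468 98
top far 0.16 0.7441561483431395 66
y ext 0.08131156141786211 0.1994529829165385
6510
wr far 0.085 [0.6881 0.7066] 2641
wr far 0.22 [0.6753 0.6899] 367
wr far 0.235 [0.6971 0.7032] 33
```

View pics/cp.png

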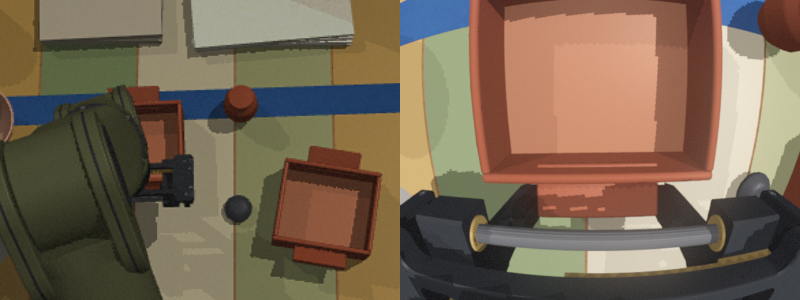

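move_arm(series="0.7 0.0045 0 0 0; 0.7 0.0045 0 0 0; 0.7 0.0045 0 0 0; 0.7 0.0045 0 0 0; 0.7 0.0045 0 0 0; 0.7 0 0 0 0; 0.7 0 0 0 0; 0.7 0 0 0 0")

```text
time_s: 27.82
ee_pos: [0.5847, 0.1517, 0.0635]
tcp_rot: [[0.999, 0.033, -0.013], [0.033, -0.999, -0.001], [-0.013, 0.001, -1.0]]
contact_force: [-13.8, -0.8, 13.0]
gripper_width: 0.0796
grip_force: 30.0
```

move_arm(series="1 0 0 0 0; 1 0 0 0 0; 1 0 0 -0.02 0; 1 0 0 -0.05 0; 1 0 0 -0.08 0; 1 0 0 -0.08 0; 1 -0.08 0 0 0; 1 -0.08 0.03 0 0; 1 -0.05 0.07 0 0; 1 0 0.08 0 0; 1 0 0.08 0 0; 1 0 0 0 0")

```text
time_s: 28.82
ee_pos: [0.4924, 0.0093, 0.1793]
tcp_rot: [[1.0, 0.017, 0.002], [0.017, -1.0, -0.006], [0.002, 0.006, -1.0]]
contact_force: [0.2, -0.8, 0.5]
gripper_width: 0.0879
grip_force: 0.0
```

```bash
python3 top.py; ls -t pics|head -1
```

```text
[0.4924 0.0093 0.1793] [0.9998 0.0173 0.0021] 28.8167
L ((0.6668701767921448, 0.1567460000514984), (0.18409444391727448, 0.14952152967453003), 2.3227975368499756) 1763
R ((0.5537079572677612, -0.14016540348529816), (0.14974969625473022, 0.1846144199371338), 80.36993408203125) 1718
top_28.8.png
```

```bash
python3 -c "
from rig import *
print(sign_off())"
```

```text
the job is handed in; nothing more can be done
None
```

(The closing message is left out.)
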